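# Find the grinding jar with the loose ball

### The job

Hang the wooden tag by its steel eye on the post of the round stand, to show that a check is under way. Then check the three sealed grinding jars one by one from left to right: lift each clear of the table, shake it by tipping it about 30 degrees over, back to level and over again, and feel whether a ball rattles inside; put each back standing where it was before taking the next. Finally take the jar that rattles and hold it out, upright and still, about 15 cm above the middle of the square light plate beyond the jars, and finish while still holding it there; leave the other things on the table alone.

Things in the scene. Friction and masses are not known exactly. Their poses are not given: they have to be found in the camera images.
- tag: Wooden tag: a block 64 mm long (x), 24 mm wide (y) and 22 mm tall, lying flat; a flat steel eye plate 5 mm thick, 40 mm wide, level with the block's underside, sticks out of its +x end to 76 mm from the origin. Origin at the centre of the block's underside, z up. 70 g; grip the block across its 24 mm
- tag_eye (a point): centre of the hole in the tag's steel eye, at its underside, 55 mm from the tag's origin along its x; the hole is 24 mm across
- post: Round wooden stand, 90 mm across and 12 mm thick, fixed to the table, with an upright steel post 10 mm thick in its middle, whose top is 58 mm above the table. Origin at the centre of its underside
- post_foot (a point): foot of the post, on its axis at the top face of the wooden stand (12 mm above the table), where the hung tag's eye comes to lie
- jar_left: The left one (largest y) of three identical sealed steel grinding jars in a row across the table. Upright plain cylinder 62 mm across, 52 mm tall, about 0.36 kg, lid flush and sealed; all three weigh about the same. Origin at the centre of its underside, z up its axis
- jar_middle: The middle one (y between the other two) of three identical sealed steel grinding jars in a row across the table. Sizes and origin as jar_left. Inside each is a round space 54 mm across, 33 mm high: in two jars filled by a tight block that cannot shift, in one (drawn at random) holding only a loose 137 g ball of 26 mm, which rests at one side as the floor is 3 mm higher in the middle
- jar_right: The right one (smallest y) of three identical sealed steel grinding jars in a row across the table. Sizes and origin as jar_left. Tipped 20 degrees or more, the ball rolls over to the low side, 14 mm off the axis, and stays there when the jar is level again: the moment at the wrist, read level after tips to opposite sides, then differs by 0.037 N m (full jar: 0)
- plate: Flat square light plate, white top in an aluminium frame, 130 x 130 x 12 mm, fixed on the table beyond the jars. Origin at the centre of its underside
- culture_jar: bystander: glass jar with white cap, 60 mm across, 85 mm tall, origin under its centre
- cork_a: bystander: cork stopper, 25 mm across, 28 mm tall, standing near the jars
- cork_b: bystander: cork stopper like the other, standing near the light plate
- rack: bystander: wooden rack 148 x 114 mm full of corked glass tubes, 170 mm tall, fixed, on the left; origin under its centre
There are look-alikes about, which are no part of the job. What is meant by the plate is not green or turquoise, and is the larger of those in its own colour.

How it is judged:
On the way, in this order (a step that is already met when the one before it is completed fails the run):
1. the tag is on the post, eye round the post and lying flat on the stand, let go (horizontal distance between tag_eye and post_foot below 0.009 m and height (world z) of tag_eye below 0.02 m and angle between tag's own z axis and vertical below 0.2 rad and contact force between the fingers and tag below 0.1 N), for 0.2 s.
2. left jar lifted and tipped over by at least 20 degrees, the other two standing on the table where they were (height (world z) of jar_left above 0.03 m and contact force between the fingers and jar_left above 0.5 N and angle between jar_left's own z axis and vertical above 0.35 rad and height (world z) of each of jar_middle, jar_right below 0.008 m and angle between each of jar_middle, jar_right's own z axis and vertical below 0.1 rad and distance of each of jar_middle, jar_right from where it was at the start of the episode below 0.06 m and horizontal distance between tag_eye and post_foot below 0.009 m and height (world z) of tag_eye below 0.02 m and angle between tag's own z axis and vertical below 0.2 rad), for 0.05 s.
3. left jar back about level in the air (height (world z) of jar_left above 0.03 m and contact force between the fingers and jar_left above 0.5 N and angle between jar_left's own z axis and vertical below 0.15 rad).
4. left jar tipped over again (height (world z) of jar_left above 0.03 m and contact force between the fingers and jar_left above 0.5 N and angle between jar_left's own z axis and vertical above 0.35 rad), for 0.05 s.
5. middle jar lifted and tipped over by at least 20 degrees, the other two standing on the table where they were (height (world z) of jar_middle above 0.03 m and contact force between the fingers and jar_middle above 0.5 N and angle between jar_middle's own z axis and vertical above 0.35 rad and height (world z) of each of jar_left, jar_right below 0.008 m and angle between each of jar_left, jar_right's own z axis and vertical below 0.1 rad and distance of each of jar_left, jar_right from where it was at the start of the episode below 0.06 m and horizontal distance between tag_eye and post_foot below 0.009 m and height (world z) of tag_eye below 0.02 m and angle between tag's own z axis and vertical below 0.2 rad), for 0.05 s.
6. middle jar back about level in the air (height (world z) of jar_middle above 0.03 m and contact force between the fingers and jar_middle above 0.5 N and angle between jar_middle's own z axis and vertical below 0.15 rad).
7. middle jar tipped over again (height (world z) of jar_middle above 0.03 m and contact force between the fingers and jar_middle above 0.5 N and angle between jar_middle's own z axis and vertical above 0.35 rad), for 0.05 s.
8. right jar lifted and tipped over by at least 20 degrees, the other two standing on the table where they were (height (world z) of jar_right above 0.03 m and contact force between the fingers and jar_right above 0.5 N and angle between jar_right's own z axis and vertical above 0.35 rad and height (world z) of each of jar_left, jar_middle below 0.008 m and angle between each of jar_left, jar_middle's own z axis and vertical below 0.1 rad and distance of each of jar_left, jar_middle from where it was at the start of the episode below 0.06 m and horizontal distance between tag_eye and post_foot below 0.009 m and height (world z) of tag_eye below 0.02 m and angle between tag's own z axis and vertical below 0.2 rad), for 0.05 s.
9. right jar back about level in the air (height (world z) of jar_right above 0.03 m and contact force between the fingers and jar_right above 0.5 N and angle between jar_right's own z axis and vertical below 0.15 rad).
10. right jar tipped over again (height (world z) of jar_right above 0.03 m and contact force between the fingers and jar_right above 0.5 N and angle between jar_right's own z axis and vertical above 0.35 rad), for 0.05 s.
At the end, for the whole second after the job is handed in: Fingers hold the rattling jar, underside 100-260 mm above the table, within 50 mm of the plate's middle, within 11 degrees of upright, under 30 mm/s. Other jars stand upright within 60 mm of their start. Tag flat on the stand, untouched, its eye within 9 mm of the post's axis (all of step 1 and ((distance between ball_c0 and jar_left below 0.045 m and height (world z) of jar_left between 0.1 and 0.26 m and horizontal distance between jar_left and plate below 0.05 m and angle between jar_left's own z axis and vertical below 0.2 rad and linear speed of jar_left below 0.03 m/s and contact force between the fingers and jar_left above 1 N and height (world z) of each of jar_middle, jar_right below 0.008 m and angle between each of jar_middle, jar_right's own z axis and vertical below 0.1 rad and distance of each of jar_middle, jar_right from where it was at the start of the episode below 0.06 m) or (distance between ball_c0 and jar_middle below 0.045 m and height (world z) of jar_middle between 0.1 and 0.26 m and horizontal distance between jar_middle and plate below 0.05 m and angle between jar_middle's own z axis and vertical below 0.2 rad and linear speed of jar_middle below 0.03 m/s and contact force between the fingers and jar_middle above 1 N and height (world z) of each of jar_left, jar_right below 0.008 m and angle between each of jar_left, jar_right's own z axis and vertical below 0.1 rad and distance of each of jar_left, jar_right from where it was at the start of the episode below 0.06 m) or (distance between ball_c0 and jar_right below 0.045 m and height (world z) of jar_right between 0.1 and 0.26 m and horizontal distance between jar_right and plate below 0.05 m and angle between jar_right's own z axis and vertical below 0.2 rad and linear speed of jar_right below 0.03 m/s and contact force between the fingers and jar_right above 1 N and height (world z) of each of jar_left, jar_middle below 0.008 m and angle between each of jar_left, jar_middle's own z axis and vertical below 0.1 rad and distance of each of jar_left, jar_middle from where it was at the start of the episode below 0.06 m))); the arm keeps its last pose, push and grip.
It fails at once if another thing on the table was pushed more than 30 mm (distance of any of culture_jar, wash_bottle_c0, dishes_c0, spatula_c0, cork_a, cork_b from where it was at the start of the episode above 0.03 m).
It also fails if it takes over 72 s, if anything falls off the work surface, if the arm or the gripper's body presses on something with over 40 N, if the wrist force passes 120 N, or if a joint passes its speed limit or range.

### The arm

A 7-joint arm with a two-finger parallel gripper is mounted at the origin on the work surface. World frame = base frame: x ahead of the robot, y to its left, z up, the work surface at z = 0. Lengths are in m, angles in rad, forces in N, time in s.
With the tool pointing down it reaches from about 0.425 to 0.875 m from the base axis. Payload 4.7 kg.
Tool frame: the origin (TCP) lies at the centre of the arm's flange, where the gripper is bolted on; the fingertips stand 182 mm ahead of it and the grasp point (between the pads) lies 164 mm ahead of it; x points along the fingers, y is the direction in which the jaws open and shut, and the axes are right-handed (so a half turn about x gives the same grasp; the last joint's range is limited). The gripper opens to 87 mm and grips with 3 to 60 N. Pads are 19 mm wide; open, the fingers measure 117 mm over their backs; the gripper's body (75 mm by 190 mm) begins 51 mm behind the grasp point.
Start: joints at [-1.33, 0.321, -0.07, 1.45, 0.023, 1.371, -0.057], TCP at [0.146, 0.633, 0.405] pointing down, gripper open.
Joint ranges: [-2.86, 2.86], [-0.3, 2.09], [-1.38, 1.24], [0.06, 2.45], [-1.56, 4.7], [0.09, 2.05], [-2.69, 2.69]. Speed limits (rad/s): [2.57, 2.57, 3.14, 3.14, 3.14, 3.14, 3.14].

### API

Orientations are given as a rotation vector (axis times angle).
In Python, from bench import ctrl gives the robot as it stands.
- The arm moves only by the shell command python3 -m crank 'ROWS' [FORCE]. ROWS is JSON, one flat list of numbers, 7 for each row, row after row: the shift along the tool's x, y, z in mm, then the turn, a rotation vector about the tool's x, y, z in rad, then the finger opening in mm, from 0 to 87. A call has exactly 5 rows; each row shifts and turns the commanded pose from where the row before left it, along the tool's axes as they then stand; what a row does not reach is not made up. A row lasts 1/8 s, in which the tool goes at most 62.5 mm and 10.7 degrees, less where a joint would pass 70% of its speed; a pose out of reach is approached as far as the arm can. A call with a gripper value outside its range is refused whole. The fingers move at their own pace and stop on an object; FORCE is the grip in N (left out, the last holds). Time passes only in rows, so rows that do not move let the fingers close, or fill a call up. It gives the time, the measured TCP pose, the force and the opening at its end, in the units of the state.
- ctrl.get_state(): the state, without advancing time (a new reading comes with each control period).
- ctrl.get_image(name): name is "side" or "top"; returns the picture (480x640x3 uint8, red, green, blue); there is no depth.
- ctrl.camera_params(name): a dict with "K" (3x3 intrinsics, pixels), "k1" (the pictures are not rectified: a ray, as slopes to the right and down, at radius r is drawn at 1 + k1 r^2 times it, then the intrinsics apply), "world_to_cam" (4x4, takes a point from world to camera coordinates). Camera axes: x right, y down, z forward; pixel columns grow to the right and rows downward; lengths in m; the calibration is good to about 2 mm. A picture is of the moment at which its call begins. camera_params takes no time and is no camera call.
- ctrl.close_job(): hands the job in, once; it reports no verdict.
Trained networks look in the newest picture that a camera, given by its name, has taken for a name from the list of things; names that differ only in an ending like _2 or _b are one class to them, and where a whole thing is asked for, a point or a joint stands for the part that bears it (a point fixed in the world has none). Each returns a list of dicts, best first, with "confidence" (0 to 1); they miss things now and then, are a little off and sometimes report something else, mostly with a low value. They report only what shows in the picture. A call takes as long as a camera call. They do not tell look-alikes from the thing itself.
- ctrl.regions_of(camera, target): "region" (480x640 bool, what is visible of it) and "at" ([column, row] in pixels, amid what is visible of it).
- ctrl.mark_of(camera, target): "at" ([column, row] in pixels: a listed point, or the origin of a listed thing).
The state is a dict: "time": time; "joint_positions": joint angles; "qd": joint speeds; "joint_torque": joint torques, N m; "position": TCP position; "tool_rot": TCP orientation; "ft_force": force on the tool from outside, world axes, zero at the start; "torque": the same for the moment, N m; "grip_width": opening from 0.0 (shut) to 1.0 (fully open).
Only numpy, scipy, OpenCV 4.12 (cv2) and the standard library are available. Lean on these libraries where they do the work, as an engineer would, in place of code of your own. Each camera call takes 0.05 s, during which the arm holds its last target.

## Working session

There is one attempt and no reset: what is moved stays moved. The work goes in short steps, Python scripts to look and compute and a shell command to move; the robot and the scene stay as the last step left them, time stands still between calls to the robot, and variables do not carry over. Pictures are saved under pics/ and viewed, and the job is handed in when it is done.

```bash
ls; mkdir -p pics; python3 - <<'E'
from bench import ctrl
import cv2,numpy as np
s=ctrl.get_state()
for k,v in s.items(): print(k,np.round(v,4))
for n in ("side","top"):
    cv2.imwrite(f"pics/{n}0.png",ctrl.get_image(n)[:,:,::-1])
    p=ctrl.camera_params(n);print(n,np.round(p["K"],1).tolist(),p["k1"],np.round(p["world_to_cam"],3).tolist())
E
```

```text
pics
time 0.0
joint_positions [-1.3299  0.3218 -0.0701  1.4517  0.0226  1.3708 -0.0569]
qd [-0.     -0.0008  0.0003 -0.      0.0006  0.0008 -0.0022]
joint_torque [ 1.00000e-04 -4.91299e+01 -4.03800e-01 -3.12518e+01 -6.37000e-02
  4.38000e-02  2.00000e-04]
position [0.1461 0.6331 0.4036]
tool_rot [ 0.1765  1.5636 -0.1796]
ft_force [ 0.9939 -0.2812 -0.3061]
torque [-0.0379  0.0513  0.0016]
grip_width 0.9987
side [[437.3, 0.0, 322.5], [0.0, 437.3, 236.2], [0.0, 0.0, 1.0]] -0.026759387810532123 [[0.878, -0.478, -0.003, -0.507], [-0.294, -0.536, -0.791, 0.195], [0.377, 0.696, -0.611, 0.697], [0.0, 0.0, 0.0, 1.0]]
top [[517.7, 0.0, 318.0], [0.0, 517.7, 246.2], [0.0, 0.0, 1.0]] -0.07924743825430015 [[0.016, -1.0, -0.011, -0.009], [-0.998, -0.015, -0.069, 0.586], [0.069, 0.012, -0.998, 1.193], [0.0, 0.0, 0.0, 1.0]]
```

View pics/top0.png

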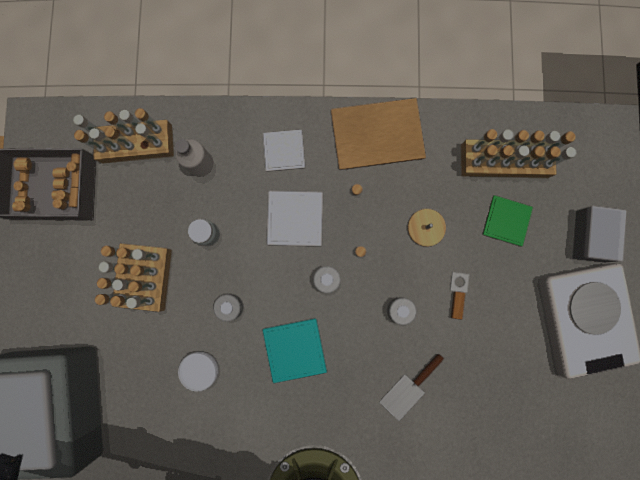

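View pics/side0.png

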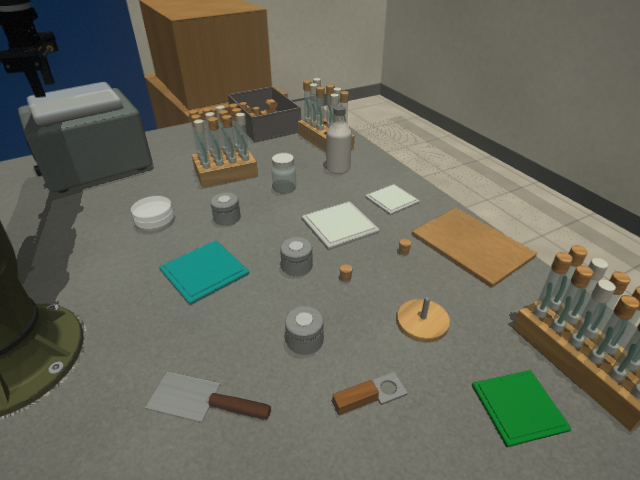

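Top view: the tag is at (459,296) with its eye at (460,282), and the stand is at (427,228). The jars are at (227,307), (326,280) and (402,311). Plate candidates are the large white one (295,218), the small white one (285,150), teal (294,350) and green (508,221). I choose the large white one. The tag could be confused with the spatula at (412,388), and the jars with the culture jar (201,232) or the dishes (198,371).

```bash
cat > h.py <<'E'
from bench import ctrl
import cv2,numpy as np
from scipy.spatial.transform import Rotation as R
def ray(n,px):
    p=ctrl.camera_params(n);K=np.array(p["K"]);T=np.array(p["world_to_cam"])
    d=np.array([(px[0]-K[0,2])/K[0,0],(px[1]-K[1,2])/K[1,1]]);u=d.copy()
    for _ in range(30): u=d/(1+p["k1"]*(u@u))
    return -T[:3,:3].T@T[:3,3], T[:3,:3].T@np.array([u[0],u[1],1.])
def at_z(n,px,z):
    o,d=ray(n,px); return o+d*(z-o[2])/d[2]
def proj(n,X):
    p=ctrl.camera_params(n);K=np.array(p["K"]);T=np.array(p["world_to_cam"])
    c=T[:3,:3]@np.asarray(X,float)+T[:3,3];u=c[:2]/c[2];u=u*(1+p["k1"]*(u@u))
    return K[:2,:2]@u+K[:2,2]
def tri(pa,pb):
    o1,d1=ray("top",pa);o2,d2=ray("side",pb)
    t=np.linalg.lstsq(np.c_[d1,-d2],o2-o1,rcond=None)[0]
    a=o1+d1*t[0];b=o2+d2*t[1];return (a+b)/2,np.linalg.norm(a-b)
E
python3 - <<'E'
from h import *
Z={"tag":0,"tag_eye":0,"post":0,"post_foot":.012,"jar_left":0,"jar_middle":0,"jar_right":0,"plate":0,"culture_jar":0,"cork_a":0,"rack":0}
for t,z in Z.items():
    for n in ("top","side"):
        for m in ctrl.mark_of(n,t)[:4]:
            print(t,n,round(m["confidence"],2),np.round(m["at"],1),np.round(at_z(n,m["at"],z),4))
im=ctrl.get_image("top")
c=cv2.resize(im[190:340,300:500],(800,600),interpolation=cv2.INTER_CUBIC);cv2.imwrite("pics/crop0.png",c[:,:,::-1])
E
```

```text
tag top 0.76 [456.8 307. ] [ 0.4482 -0.3315  0.    ]
tag side 0.96 [355.5 401.2] [ 0.4508 -0.3336  0.    ]
tag_eye top 0.67 [459.4 278.2] [ 0.5165 -0.3377  0.    ]
tag_eye side 0.21 [356.3 400.5] [ 0.4525 -0.3332  0.    ]
post top 0.83 [423.9 228.7] [ 0.6335 -0.2525  0.    ]
post top 0.44 [454.9 306.4] [ 0.4496 -0.327   0.    ]
post top 0.41 [147.1 278.1] [0.5049 0.4091 0.    ]
post side 0.64 [421.5 325.6] [ 0.6257 -0.2666  0.    ]
post_foot top 0.91 [427.1 227.5] [ 0.6352 -0.2578  0.012 ]
post_foot top 0.68 [147.  277.4] [0.5066 0.4052 0.012 ]
post_foot side 0.64 [422.5 319.3] [ 0.628  -0.2639  0.012 ]
jar_left top 0.87 [229.6 308.4] [0.4367 0.2074 0.    ]
jar_left side 0.92 [226.8 218.4] [0.4365 0.1993 0.    ]
jar_middle top 0.91 [326.6 279.5] [ 0.509  -0.0218  0.    ]
jar_middle side 0.8 [293.6 265.9] [ 0.5001 -0.0221  0.    ]
jar_right top 0.63 [396.5 310.7] [ 0.4377 -0.1881  0.    ]
jar_right side 0.75 [301.7 338.5] [ 0.4333 -0.1927  0.    ]
plate top 0.83 [293.9 351.9] [0.3372 0.0528 0.    ]
plate top 0.69 [287.3 152.3] [0.8145 0.0777 0.    ]
plate top 0.66 [292.  220.4] [0.6487 0.063  0.    ]
plate top 0.57 [506.  215.9] [ 0.6677 -0.4516  0.    ]
plate side 0.84 [519.9 407.7] [ 0.6529 -0.4576  0.    ]
plate side 0.75 [392.8 201.4] [0.8111 0.0741 0.    ]
plate side 0.71 [338.8 225.2] [0.648  0.0529 0.    ]
plate side 0.68 [202.6 270.4] [0.3368 0.0521 0.    ]
culture_jar top 0.77 [204.5 233.9] [0.6133 0.2728 0.    ]
culture_jar side 0.6 [282.8 185.6] [0.6089 0.2691 0.    ]
cork_a top 0.6 [356.2 190.6] [ 0.7229 -0.0897  0.    ]
cork_a side 0.68 [405.4 250.2] [ 0.725  -0.0897  0.    ]
rack top 0.74 [144.9 279. ] [0.5026 0.4144 0.    ]
rack side 0.67 [225.2 173.7] [0.4997 0.3993 0.    ]
```

View pics/crop0.png

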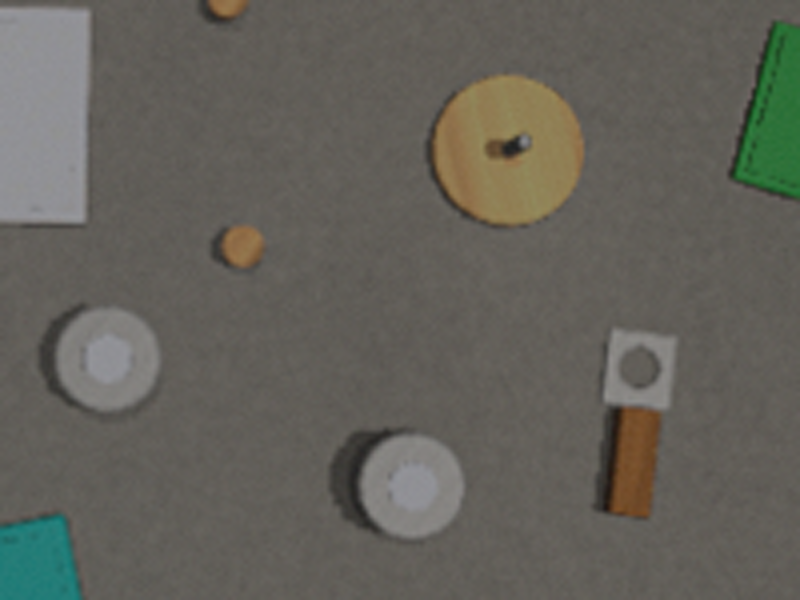

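The close crop shows the eye hole at about (460,281), the block centred near (458.5,305), the stand disc at (427,227) and jar_right's top at (402.5,311). Next I'll segment these for precise positions.

```bash
python3 - <<'E'
from h import *
im=ctrl.get_image("top");hsv=cv2.cvtColor(im,cv2.COLOR_RGB2HSV)
def cc(mask,near,open_=0):
    n,l,st,c=cv2.connectedComponentsWithStats(mask.astype(np.uint8))
    i=1+np.argmin(np.linalg.norm(c[1:]-near,axis=1)+1e3*(st[1:,4]<15));return (l==i),st[i,4],c[i]
def boxpts(m):
    cs,_=cv2.findContours(m.astype(np.uint8),cv2.RETR_EXTERNAL,cv2.CHAIN_APPROX_NONE);c=max(cs,key=len);return c
# disc
m,a,c=cc((hsv[...,1]>90)&(hsv[...,2]>90),(427,228));e=cv2.fitEllipse(boxpts(m));print("disc",a,e,at_z("top",e[0],.012))
# block
m,a,c=cc((hsv[...,1]>110)&(np.arange(640)[None]>440)&(np.arange(480)[:,None]>280),(458,305));print("block",a,c,cv2.minAreaRect(boxpts(m)),at_z("top",c,.022))
for q in cv2.boxPoints(cv2.minAreaRect(boxpts(m))): print(at_z("top",q,.022))
# eye
g=cv2.resize(im[270:320,440:480],None,fx=8,fy=8,interpolation=cv2.INTER_CUBIC)
gr=cv2.cvtColor(g,cv2.COLOR_RGB2GRAY)
print("hole/plate")
sub=im[274:294,448:472].astype(int).sum(2)//3
for r in sub: print(*r)
for nm,near in (("L",(227,307)),("M",(326,280)),("R",(402,311))):
    m,a,c=cc((hsv[...,2]>115)&(hsv[...,1]<60),near);k=boxpts(m);e=cv2.fitEllipse(k);print(nm,a,np.round(c,1),e,at_z("top",e[0],.052),at_z("top",c,.052))
m,a,c=cc((hsv[...,2]>115)&(hsv[...,1]<60),(295,218));print("plate",a,c,cv2.minAreaRect(boxpts(m)),at_z("top",c,.012))
for t in ("culture_jar","jar"): pass
for p in ((356,189),(360,251)): print("cork",at_z("top",p,.028))
print("culture",at_z("top",(201,231),.085))
E
```

```text
disc 1071 ((426.5038757324219, 227.05877685546875), (36.207374572753906, 36.97789764404297), 123.36898040771484) [ 0.63624257 -0.25640008  0.012     ]
block 285 [457.81403509 305.02807018] ((457.6416320800781, 305.01348876953125), (11.140069007873535, 26.3569278717041), 5.440331935882568) [ 0.453813   -0.32824987  0.022     ]
[ 0.42446474 -0.31198231  0.022     ]
[ 0.48544547 -0.31769125  0.022     ]
[ 0.48330063 -0.34380003  0.022     ]
[ 0.42228854 -0.33801818  0.022     ]
hole/plate
97 96 95 90 101 135 135 131 132 134 136 134 134 134 134 130 127 122 118 118 119 103 92 92
93 96 90 80 110 135 133 131 133 137 135 130 129 133 135 133 135 134 133 134 126 105 89 95
93 94 83 73 116 133 132 132 131 127 122 109 101 122 132 133 134 132 133 134 121 98 89 90
90 93 83 66 117 135 135 130 118 108 101 92 84 97 105 122 136 135 132 134 118 97 91 94
96 95 84 77 126 137 131 121 100 94 92 92 95 91 81 96 127 134 132 132 116 96 94 96
97 91 85 82 134 135 128 107 92 93 93 93 95 92 85 82 107 127 134 134 117 95 91 94
94 96 84 85 135 135 121 98 92 91 92 94 93 94 91 79 91 123 136 133 116 89 93 94
94 94 87 89 
[... 1251 characters left out ...]
 ]
M 493 [326.7 279.1] ((326.7100830078125, 279.13604736328125), (24.14805030822754, 24.314128875732422), 53.84941101074219) [ 0.50958071 -0.02170472  0.052     ] [ 0.50955428 -0.02176006  0.052     ]
R 501 [402.8 311. ] ((402.77734375, 311.0487976074219), (24.281824111938477, 24.504690170288086), 167.25631713867188) [ 0.43992384 -0.19504419  0.052     ] [ 0.43993489 -0.1950466   0.052     ]
plate 2932 [294.59276944 218.0218281 ] ((294.468017578125, 218.08731079101562), (54.623435974121094, 53.712066650390625), 1.6846845149993896) [0.65307281 0.05622775 0.012     ]
cork [ 0.72173946 -0.08750974  0.028     ]
cork [ 0.57617159 -0.0982731   0.028     ]
culture [0.61214608 0.26099022 0.085     ]
```

```bash
python3 - <<'E'
from h import *
s=ctrl.get_state();M=R.from_rotvec(s["tool_rot"]).as_matrix();print(np.round(M,3))
print("eye",at_z("top",(459.7,281.1),.004), at_z("side",(388.5,387.5),.003))
print("postfoot side",at_z("side",(424,317),.012),"post top in top",at_z("top",(430.3,225.5),.058))
im=ctrl.get_image("side")
c=cv2.resize(im[280:430,300:500],(800,600),interpolation=cv2.INTER_CUBIC);cv2.imwrite("pics/crop1.png",c[:,:,::-1])
E
```

```text
[[ 0.     0.225  0.974]
 [ 0.     0.974 -0.225]
 [-1.     0.     0.   ]]
eye [ 0.50963878 -0.33737119  0.004     ] [ 0.50480898 -0.33963742  0.003     ]
postfoot side [ 0.63352545 -0.26099232  0.012     ] post top in top [ 0.63493478 -0.2559689   0.058     ]
```

View pics/crop1.png

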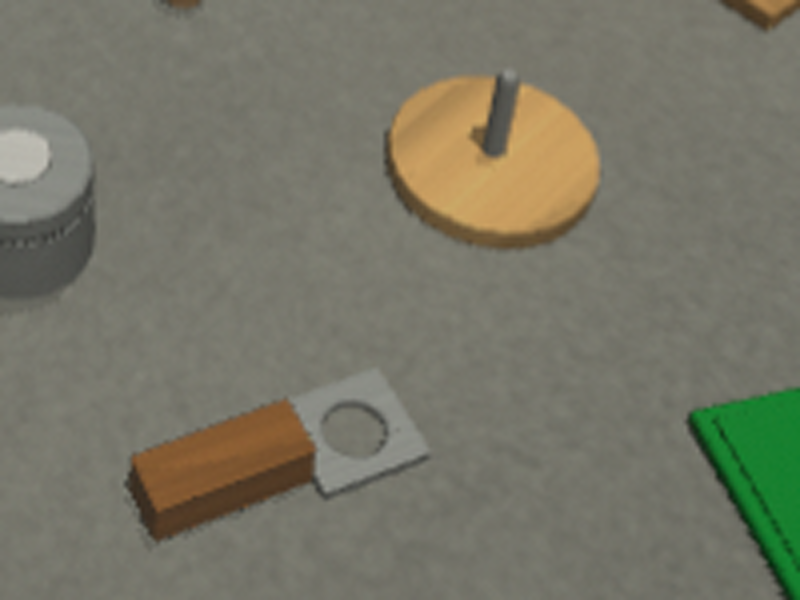

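```bash
python3 -m crank '[0,-28,49,0,0,0,87, 0,-28,49,0,0,0,87, 0,-28,49,0,0,0,87, 0,-28,49,0,0,0,87, 0,-28,49,0,0,0,87]' 40
python3 -m crank '[0,-44,40,0,0,0,87, 0,-44,40,0,0,0,87, 0,-44,40,0,0,0,87, 0,-44,40,0,0,0,87, 0,-44,40,0,0,0,87]'
python3 -m crank '[0,-49,20,0,0,0,87, 0,-49,20,0,0,0,87, 0,-49,20,0,0,0,87, 0,-49,20,0,0,0,87, 0,-49,20,0,0,0,87]'
python3 -m crank '[18,-53,-4,0,0,0,87, 18,-53,-4,0,0,0,87, 18,-53,-5,0,0,0,87, 18,-53,-5,0,0,0,87, 18,-53,-5,0,0,0,87]'
python3 - <<'E'
from h import *
s=ctrl.get_state()
for k,v in s.items(): print(k,np.round(v,4))
print(np.round(R.from_rotvec(s["tool_rot"]).as_matrix(),3))
E
```

```text
time: 1.98
position: [0.3546, 0.4404, 0.4051]
tool_rot: [0.179, 1.563, -0.177]
ft_force: [0.1, 0.4, -0.2]
grip_width: 0.998
time: 2.6
position: [0.4995, 0.1807, 0.4052]
tool_rot: [0.179, 1.563, -0.177]
ft_force: [0.7, 0.3, -0.2]
grip_width: 1.0
time: 3.22
position: [0.5412, -0.0803, 0.4051]
tool_rot: [0.178, 1.563, -0.177]
ft_force: [-0.3, 0.6, 1.6]
grip_width: 0.999
time: 3.85
position: [0.4587, -0.3331, 0.3146]
tool_rot: [0.178, 1.562, -0.177]
ft_force: [0.8, -0.2, 0.2]
grip_width: 1.0
time 3.85
joint_positions [-0.0765  0.252   0.7583  1.7998 -0.1889  1.1625  2.086 ]
qd [ 0.7042  0.4896  0.202  -0.1063 -0.407  -0.2093  1.0401]
joint_torque [ -2.5718 -36.7581   5.9233 -27.5733   0.6871   0.4535  -1.1104]
position [ 0.4587 -0.3331  0.3146]
tool_rot [ 0.1777  1.5621 -0.1773]
ft_force [ 0.7739 -0.2112  0.233 ]
torque [-0.0061 -0.0512  0.0637]
grip_width 0.9995
[[ 0.001  0.224  0.975]
 [ 0.     0.975 -0.224]
 [-1.     0.     0.001]]
```

```bash
python3 -m crank '[0,0,0,-0.05,0,0,87, 0,0,0,-0.055,0,0,87, 30,0,0,0,0,0,87, 30,0,0,0,0,0,87, 30,0,0,0,0,0,87]'
python3 - <<'E'
from h import *
s=ctrl.get_state();print(s["position"],R.from_rotvec(s["tool_rot"]).as_matrix()[:,2])
for n in("side","top"):cv2.imwrite(f"pics/{n}1.png",ctrl.get_image(n)[:,:,::-1])
M=R.from_rotvec(s["tool_rot"]).as_matrix();p=np.array(s["position"])
for n in("side","top"): print(n,proj(n,p+M[:,0]*.182),[proj(n,p+M[:,0]*.182+M[:,1]*v) for v in(-.043,.043)])
E
```

```text
time: 4.47
position: [0.4594, -0.3316, 0.2241]
tool_rot: [0.095, 1.568, -0.095]
ft_force: [1.1, 0.6, -0.4]
grip_width: 0.998
[ 0.45943401 -0.33159764  0.22406594] [ 9.92639998e-01 -1.21099480e-01  8.65953310e-04]
side [361.33834219 380.76598945] [array([375.23044264, 406.66976181]), array([348.77104982, 357.3169386 ])]
top [461.51900952 302.90097692] [array([479.92657309, 305.38021614]), array([443.0436851, 300.4043385])]
```

View pics/side1.png

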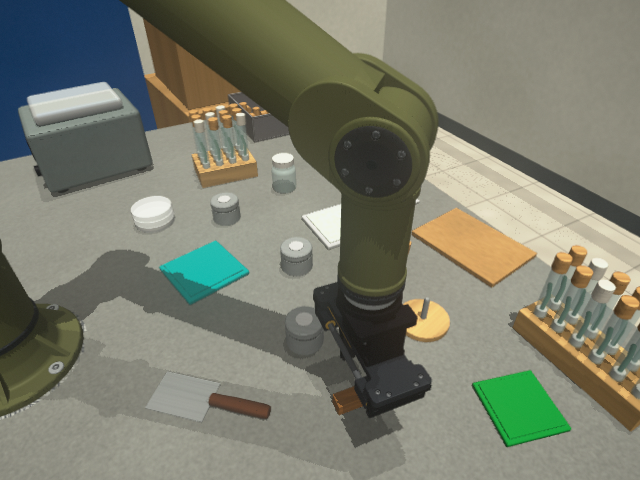

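View pics/top1.png

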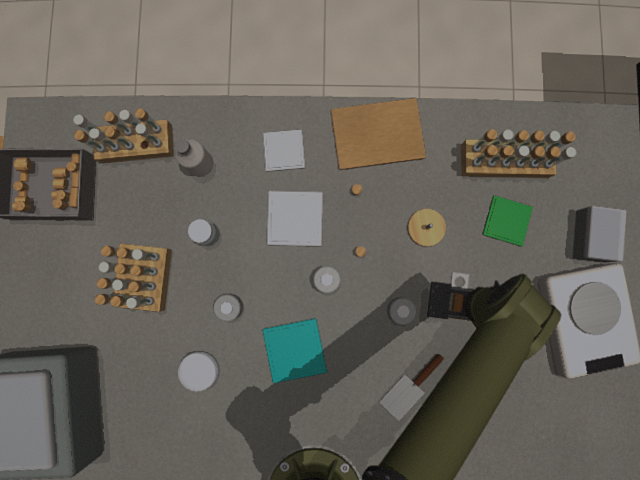

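The gripper is over the tag, with the block showing at (345,400) in the side view and between the fingers at (458,300) in the top view. Descend and grip.

```bash
python3 -m crank '[20,0,0,0,0,0,87, 18,0,0,0,0,0,87, 0,0,0,0,0,0,20, 0,0,0,0,0,0,15, 0,0,0,0,0,0,10]' 40
python3 -m crank '[0,0,0,0,0,0,10, 0,0,0,0,0,0,10, -30,0,0,0,0,0,10, -30,0,0,0,0,0,10, -20,0,0,0,0,0,10]'
python3 - <<'E'
from h import *
for n in("side",):
  im=ctrl.get_image(n);cv2.imwrite(f"pics/{n}2.png",cv2.resize(im[250:450,280:520],(720,600))[:,:,::-1])
im=ctrl.get_image("top");cv2.imwrite(f"pics/top2.png",cv2.resize(im[200:340,380:540],(686,600))[:,:,::-1])
s=ctrl.get_state();print(s["position"],s["tool_rot"],s["grip_width"]*87)
E
```

```text
time: 5.2
position: [0.4595, -0.332, 0.1875]
tool_rot: [0.095, 1.567, -0.096]
ft_force: [-0.4, -0.3, 0.5]
grip_width: 0.748
time: 5.82
position: [0.4594, -0.332, 0.2682]
tool_rot: [0.095, 1.567, -0.096]
ft_force: [0.4, -0.2, -0.3]
grip_width: 0.181
[ 0.45988412 -0.33237533  0.26896279] [ 0.0945799   1.56448976 -0.09652719] 12.019458645102954
```

View pics/side2.png

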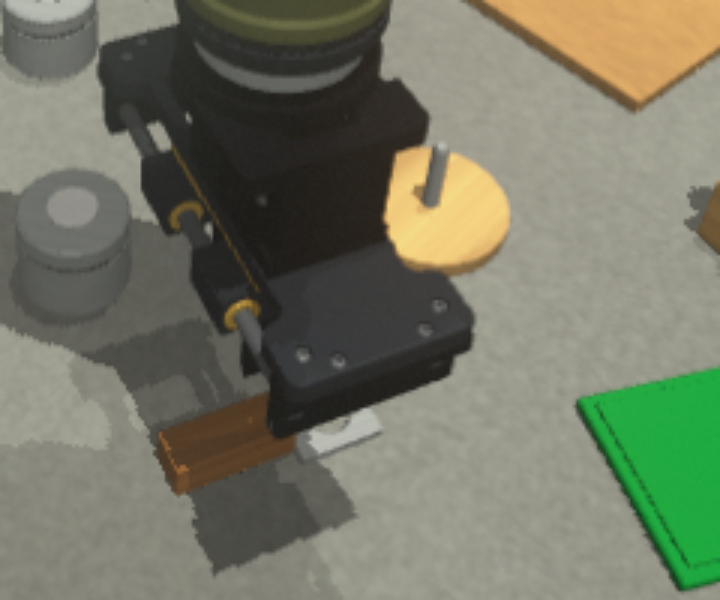

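View pics/top2.png

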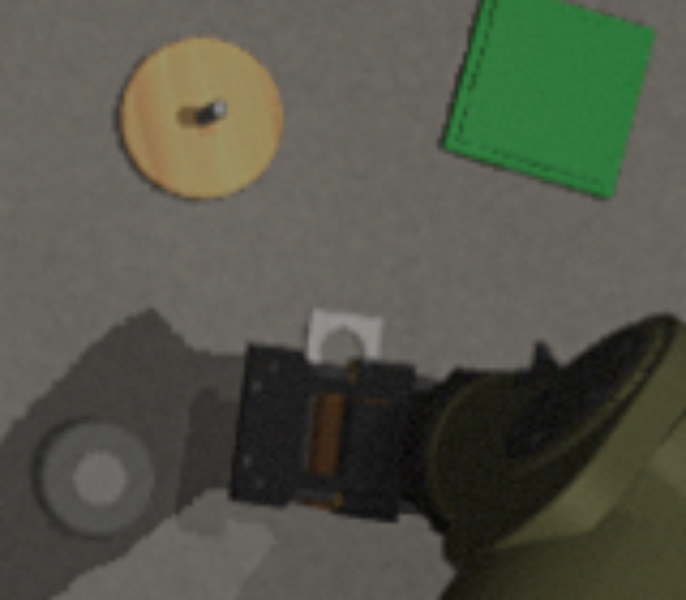

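The tag is still on the table: the hole is at about (460,279) in the top view, unchanged. I lifted before the slow fingers had closed, so I'll reopen, go down again and wait.

```bash
python3 -m crank '[0,0,0,0,0,0,55, 0,0,0,0,0,0,55, 0,0,0,0,0,0,55, 0,0,0,0,0,0,55, 20,0,0,0,0,0,55]' 40
python3 - <<'E'
from h import *
s=ctrl.get_state();print(s["position"],s["grip_width"]*87)
E
```

```text
time: 6.55
position: [0.4599, -0.3322, 0.2472]
tool_rot: [0.095, 1.566, -0.096]
ft_force: [0.7, 1.6, -1.1]
grip_width: 0.592
[ 0.45985432 -0.33223342  0.24717532] 51.53322173380563
```

```bash
python3 -m crank '[30,0,0,0,0,0,55, 31,0,0,0,0,0,55, 0,0,0,0,0,0,10, 0,0,0,0,0,0,10, 0,0,0,0,0,0,10]' 40
python3 -m crank '[0,0,0,0,0,0,10, 0,0,0,0,0,0,10, 0,0,0,0,0,0,10, 0,0,0,0,0,0,10, -10,0,0,0,0,0,10]' 40
python3 - <<'E'
from h import *
s=ctrl.get_state();print(s["position"],s["grip_width"]*87)
E
```

```text
time: 7.18
position: [0.4589, -0.3316, 0.1852]
tool_rot: [0.096, 1.569, -0.095]
ft_force: [0.1, 0.1, -0.3]
grip_width: 0.376
time: 7.8
position: [0.4589, -0.3314, 0.1954]
tool_rot: [0.096, 1.57, -0.095]
ft_force: [-0.3, -0.4, -0.9]
grip_width: 0.276
[ 0.45886593 -0.33142718  0.19543709] 23.98242375492438
```

```bash
python3 -m crank '[-35,0,0,0,0,0,10, -35,0,0,0,0,0,10, 0,32,38,0,0,0,10, 0,32,39,0,0,0,10, 0,32,39,0,0,0,10]' 40
python3 - <<'E'
from h import *
im=ctrl.get_image("side");cv2.imwrite(f"pics/side3.png",cv2.resize(im[200:400,320:560],(720,600))[:,:,::-1])
im=ctrl.get_image("top");cv2.imwrite(f"pics/top3.png",cv2.resize(im[160:300,360:520],(686,600))[:,:,::-1])
s=ctrl.get_state();print(s["position"],s["tool_rot"],s["grip_width"]*87)
E
```

```text
time: 8.43
position: [0.5873, -0.2498, 0.2669]
tool_rot: [0.096, 1.567, -0.096]
ft_force: [0.3, -0.4, -0.3]
grip_width: 0.273
[ 0.59136621 -0.24436333  0.26607419] [ 0.08988028  1.5655408  -0.08602981] 23.99843720520443
```

View pics/side3.png

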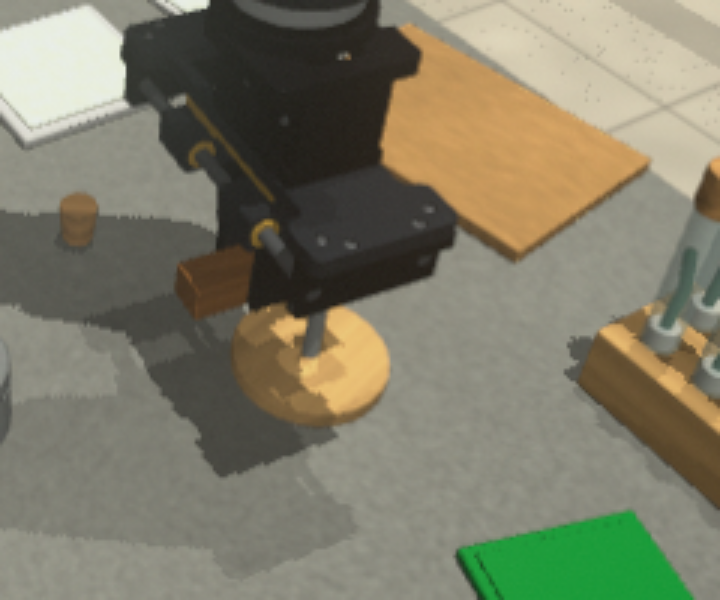

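View pics/top3.png

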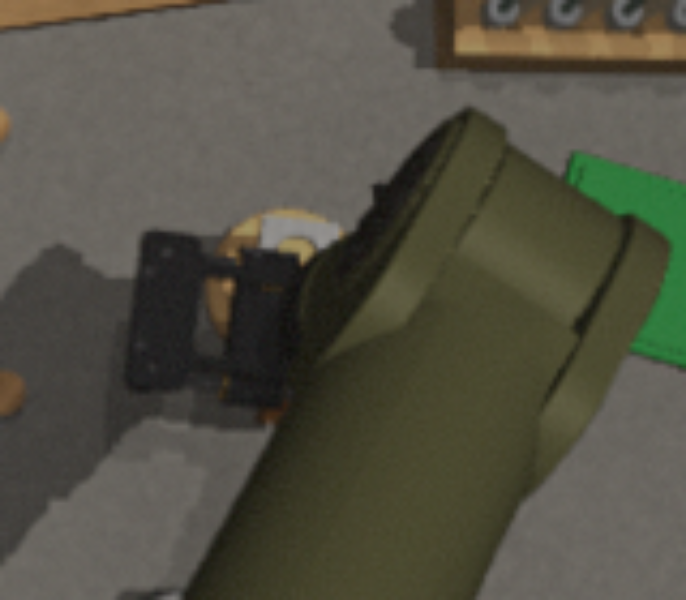

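```bash
python3 -m crank '[0,0,0,0,0,0,10, 0,0,0,0,0,0,10, 0,0,0,0,0,0,10, 0,0,0,0,0,0,10, 0,0,0,0,0,0,10]' 40
python3 - <<'E'
from h import *
s=ctrl.get_state();print(s["position"],s["tool_rot"],s["qd"])
im=ctrl.get_image("top");cv2.imwrite(f"pics/top4.png",cv2.resize(im[195:245,400:460],(720,600),interpolation=cv2.INTER_CUBIC)[:,:,::-1])
M=R.from_rotvec(s["tool_rot"]).as_matrix();p=np.array(s["position"])
print(M[:,2]); e=p+M[:,0]*.1858+M[:,2]*.0495;print("eye pred",e,proj("top",e),proj("top",(.6362,-.2564,.012)),proj("top",(.6355,-.257,.058)))
E
```

```text
time: 9.15
position: [0.5858, -0.2508, 0.2659]
tool_rot: [0.096, 1.568, -0.096]
ft_force: [0.2, 0.5, -0.8]
grip_width: 0.274
[ 0.58578332 -0.25079453  0.26585184] [ 0.09617305  1.56848562 -0.09591515] [-1.84258998e-03  3.75214189e-03 -3.09493495e-03 -3.77126883e-03
 -1.43049204e-05  4.26953375e-04  2.57478402e-04]
[ 9.92530189e-01 -1.21999167e-01  1.65430546e-04]
eye pred [ 0.63494803 -0.25680505  0.08006003] [432.69019147 224.43142318] [426.50384039 227.0766665 ] [430.74997539 225.26048253]
```

View pics/top4.png

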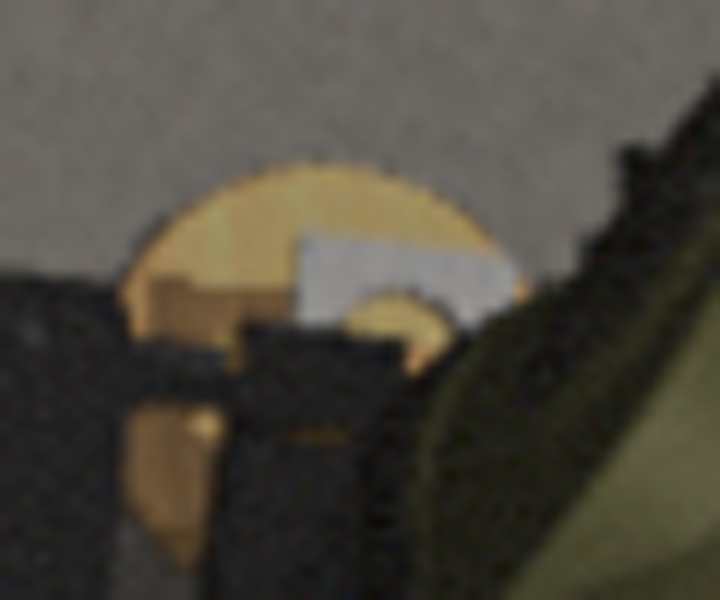

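```bash
python3 -m crank '[15,0,0,0,0,0,10, 18,0,0,0,0,0,10, 18,0,0,0,0,0,10, 14,0,0,0,0,0,10, 0,0,0,0,0,0,10]' 40
python3 - <<'E'
from h import *
im=ctrl.get_image("side");cv2.imwrite(f"pics/side5.png",cv2.resize(im[200:400,320:560],(720,600))[:,:,::-1])
im=ctrl.get_image("top");cv2.imwrite(f"pics/top5.png",cv2.resize(im[195:245,400:460],(720,600),interpolation=cv2.INTER_CUBIC)[:,:,::-1])
s=ctrl.get_state();print(s["position"],s["tool_rot"],s["ft_force"],s["grip_width"]*87)
E
```

```text
time: 9.82
position: [0.5857, -0.2504, 0.1994]
tool_rot: [0.096, 1.571, -0.096]
ft_force: [0.4, -0.1, -0.4]
grip_width: 0.275
[ 0.58604926 -0.25065836  0.20072845] [ 0.09571026  1.56879241 -0.09581029] [ 1.16010308 -0.47318497 -0.25712137] 23.396412176824274
```

View pics/side5.png

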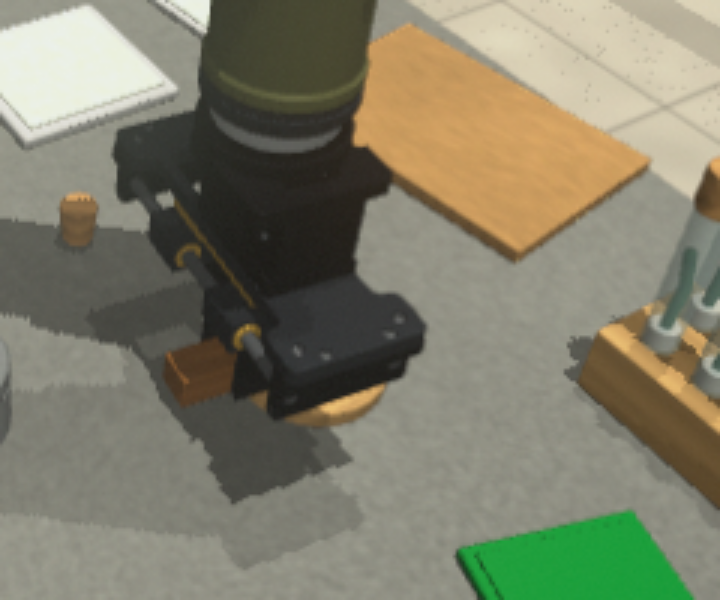

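View pics/top5.png

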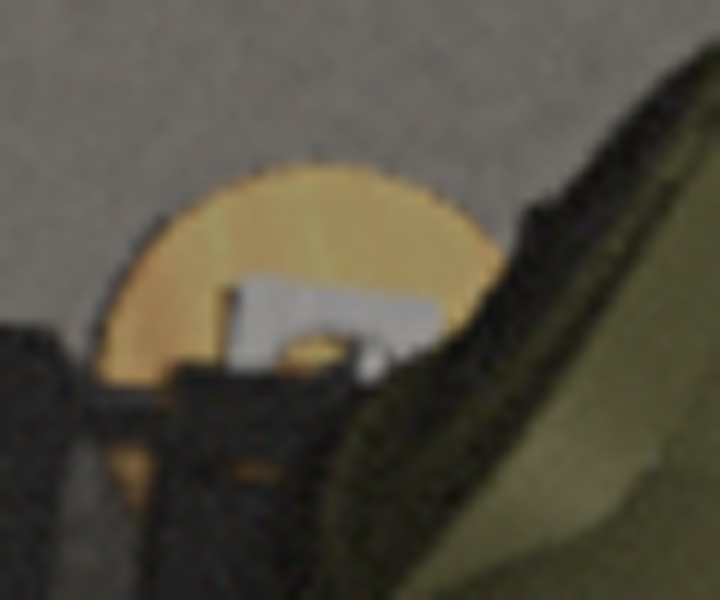

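The post shows through the eye (post top at about (431,225)), so the tag is around the post. Settle it and release.

```bash
python3 -m crank '[1.5,0,0,0,0,0,10, 0,0,0,0,0,0,87, 0,0,0,0,0,0,87, 0,0,0,0,0,0,87, 0,0,0,0,0,0,87]' 40
python3 -m crank '[-15,0,0,0,0,0,87, -35,0,0,0,0,0,87, -50,0,0,0,0,0,87, -50,0,0,0,0,0,87, -20,0,0,0,0,0,87]' 40
python3 - <<'E'
from h import *
im=ctrl.get_image("side");cv2.imwrite(f"pics/side6.png",cv2.resize(im[200:400,320:560],(720,600))[:,:,::-1])
s=ctrl.get_state();print(s["position"],s["joint_positions"],s["grip_width"]*87)
E
```

```text
time: 10.55
position: [0.5861, -0.2505, 0.1994]
tool_rot: [0.096, 1.568, -0.096]
ft_force: [-0.2, 0.4, -0.3]
grip_width: 0.638
time: 11.18
position: [0.5863, -0.2514, 0.3739]
tool_rot: [0.095, 1.563, -0.097]
ft_force: [0.8, 0.2, -0.5]
grip_width: 0.996
[ 0.58659441 -0.25147467  0.37496053] [-0.1835096   0.3595869   0.69812243  1.55008108 -0.23814179  1.3107889
  1.99161191] 86.75143610857751
```

View pics/side6.png

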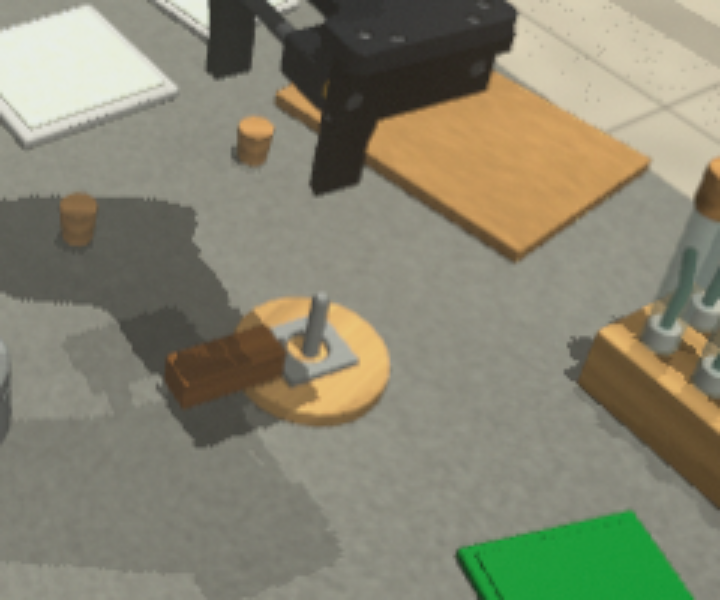

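The tag lies flat on the stand with the post through its eye at about (424,317) in the side view. Next, the left jar.

```bash
python3 -m crank '[0,43.4,-20.1,0,0,0,87, 0,43.4,-20.1,0,0,0,87, 0,43.4,-20.1,0,0,0,87, 0,43.4,-20.1,0,0,0,87, 0,43.4,-20.1,0,0,0,87]' 50
python3 -m crank '[15,43.4,-20.1,0,0,0,87, 15,43.4,-20.1,0,0,0,87, 15,43.4,-20.1,0,0,0,87, 15,43.4,-20.1,0,0,0,87, 15,43.4,-20.1,0,0,0,87]' 50
python3 -m crank '[20,0,0,0,0,0,87, 0,0,0,0,0,0,87, 0,0,0,0,0,0,87, 0,0,0,0,0,0,87, 0,0,0,0,0,0,87]' 50
python3 - <<'E'
from h import *
F=[]
im=ctrl.get_image("top");cv2.imwrite(f"pics/top7.png",cv2.resize(im[230:360,160:320],(738,600))[:,:,::-1])
F.append(np.r_[ctrl.get_state()["ft_force"],ctrl.get_state()["torque"]])
im=ctrl.get_image("side");cv2.imwrite(f"pics/side7.png",cv2.resize(im[120:280,150:350],(750,600))[:,:,::-1])
for i in range(5): ctrl.get_image("side");F.append(np.r_[ctrl.get_state()["ft_force"],ctrl.get_state()["torque"]])
s=ctrl.get_state();print(s["position"],s["tool_rot"],s["joint_positions"]);print(np.mean(F,0),np.std(F,0))
E
```

```text
time: 11.85
position: [0.5115, -0.0213, 0.3682]
tool_rot: [0.095, 1.57, -0.096]
ft_force: [0.7, 0.6, -0.4]
grip_width: 1.002
time: 12.48
position: [0.438, 0.2058, 0.2928]
tool_rot: [0.095, 1.57, -0.096]
ft_force: [0.7, 0.2, 0.1]
grip_width: 0.997
time: 13.1
position: [0.4396, 0.2044, 0.2749]
tool_rot: [0.097, 1.568, -0.096]
ft_force: [-0.5, 0.0, 0.6]
grip_width: 0.995
[0.43921931 0.20468471 0.2743224 ] [ 0.09574349  1.56858546 -0.09550938] [-0.82324673  0.07702796  0.34662589  2.01949447 -0.03023993  1.04967484
  0.98651159]
[ 0.25674902 -0.03998757 -0.12996238  0.01169509 -0.0006882   0.00028759] [0.68252397 0.52327613 0.38827793 0.03131382 0.02818251 0.03445389]
```

View pics/top7.png

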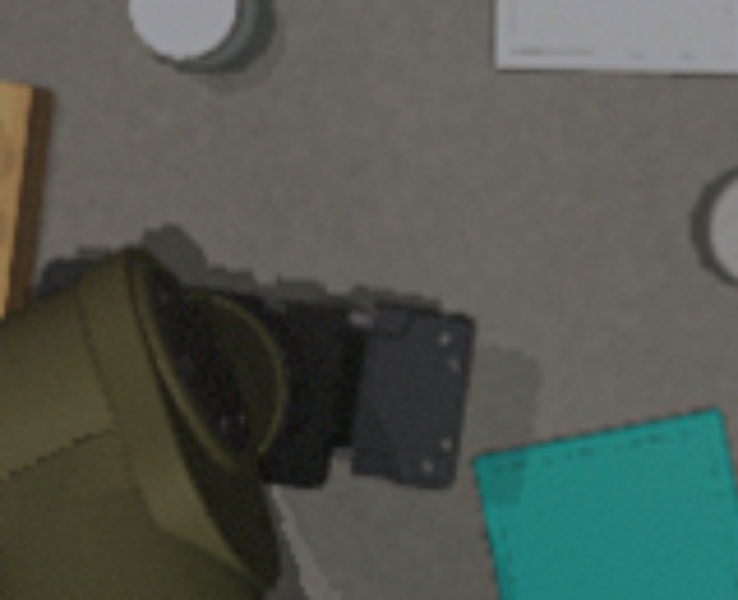

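View pics/side7.png

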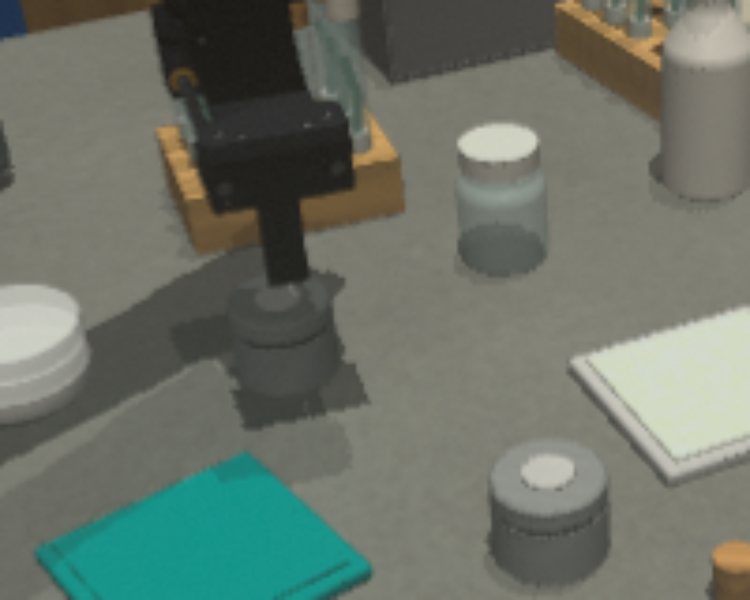

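The gripper straddles the left jar, which is near (226,212) in the side view. Descend, grip and lift.

```bash
python3 -m crank '[30,0,0,0,0,0,87, 35,0,0,0,0,0,87, 18,0,0,0,0,0,87, 0,0,0,0,0,0,87, 0,0,0,0,0,0,40]' 50
python3 -m crank '[0,0,0,0,0,0,40, 0,0,0,0,0,0,40, 0,0,0,0,0,0,40, 0,0,0,0,0,0,40, 0,0,0,0,0,0,40]' 50
python3 -m crank '[0,0,0,0,0,0,40, -10,0,0,0,0,0,40, -20,0,0,0,0,0,40, -30,0,0,0,0,0,40, -30,0,0,0,0,0,40]' 50

```

```text
time: 14.08
position: [0.4397, 0.2049, 0.192]
tool_rot: [0.096, 1.568, -0.095]
ft_force: [0.1, -0.6, -0.1]
grip_width: 0.949
time: 14.7
position: [0.4396, 0.2051, 0.192]
tool_rot: [0.097, 1.568, -0.095]
ft_force: [-1.3, 0.4, 5.9]
grip_width: 0.707
time: 15.32
position: [0.4386, 0.204, 0.2814]
tool_rot: [0.094, 1.57, -0.097]
ft_force: [0.4, 0.1, -3.5]
grip_width: 0.704
```

```bash
python3 -m crank '[-8,-18,14,0,0,0,40, -8,-18,14,0,0,0,40, -8,-18,14,0,0,0,40, -8,-18,14,0,0,0,40, -8,-18,14,0,0,0,40]' 50
python3 -m crank '[0,0,0,0,0,0.175,40, 0,0,0,0,0,0.175,40, 0,0,0,0,0,0.18,40, 0,0,0,0,0,0,40, 0,0,0,0,0,0,40]' 50
python3 - <<'E'
from h import *
im=ctrl.get_image("side");cv2.imwrite(f"pics/side8.png",im[:,:,::-1])
s=ctrl.get_state();print(s["position"],s["joint_positions"]);M=R.from_rotvec(s["tool_rot"]).as_matrix();print(np.degrees(np.arccos(-M[2,0])),s["grip_width"])
E
```

```text
time: 15.95
position: [0.4974, 0.1057, 0.3209]
tool_rot: [0.095, 1.571, -0.097]
ft_force: [0.2, -0.7, -4.4]
grip_width: 0.709
time: 16.58
position: [0.4974, 0.1067, 0.3207]
tool_rot: [0.502, 1.499, 0.318]
ft_force: [-0.1, 0.9, -3.4]
grip_width: 0.703
[0.49750742 0.1072344  0.32100711] [-0.57471545  0.05481859  0.50857745  1.99768163 -0.62632711  1.07963251
  1.68108905]
30.175425751502903 0.7087701436773061
```

View pics/side8.png

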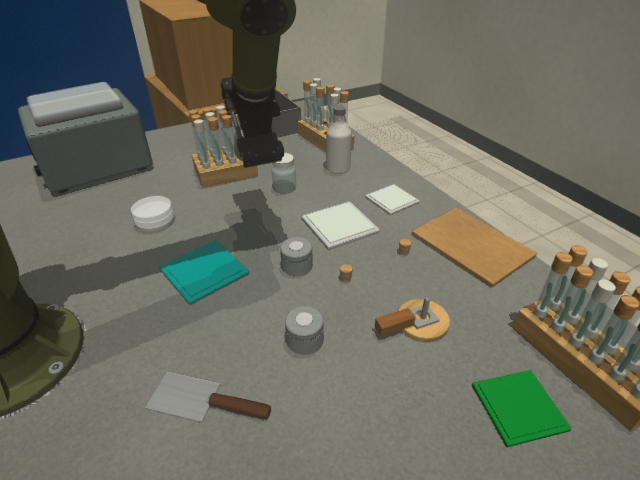

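The arm is tipped 30° and the left jar's place at (226,212) is empty. The jar is hidden behind the fingers, with the opening at 61 mm. Go back to level and read the moment.

```bash
cat > rd.py <<'E'
from h import *
import sys
F=[];P=[]
for i in range(18):
    ctrl.get_image("side");s=ctrl.get_state();F.append(np.r_[s["ft_force"],s["torque"]]);P.append(np.r_[s["position"],s["tool_rot"]])
M=R.from_rotvec(s["tool_rot"]).as_matrix();F=np.array(F)
print("F",F[:,:3].mean(0).round(2),"T",F[:,3:].mean(0).round(4),"se",(F[:,3:].std(0)/18**.5).round(4),"T in tool",(M.T@F[:,3:].mean(0)).round(4))
print("pos",np.mean(P,0).round(4),"grip",s["grip_width"]*87,"t",s["time"],"tilt",np.degrees(np.arccos(min(1,-M[2,0]))))
E
python3 -m crank '[0,0,0,0,0,-0.175,40, 0,0,0,0,0,-0.175,40, 0,0,0,0,0,-0.18,40, 0,0,0,0,0,0,40, 0,0,0,0,0,0,40]' 50
python3 rd.py
python3 -m crank '[0,0,0,0,0,-0.175,40, 0,0,0,0,0,-0.175,40, 0,0,0,0,0,-0.18,40, 0,0,0,0,0,0,40, 0,0,0,0,0,0,40]' 50
python3 -m crank '[0,0,0,0,0,0.175,40, 0,0,0,0,0,0.175,40, 0,0,0,0,0,0.18,40, 0,0,0,0,0,0,40, 0,0,0,0,0,0,40]' 50
python3 rd.py
```

```text
time: 17.25
position: [0.4977, 0.1073, 0.3213]
tool_rot: [0.097, 1.569, -0.093]
ft_force: [0.4, -0.2, -4.5]
grip_width: 0.708
F [-0.02 -0.06 -3.97] T [ 0.0112 -0.0062 -0.0058] se [0.0094 0.0083 0.0078] T in tool [ 0.0058 -0.0048  0.0119]
pos [ 0.4978  0.1066  0.3213  0.0966  1.5686 -0.0956] grip 61.526510314067366 t 18.15 tilt 0.004789217072308212
time: 18.77
position: [0.4979, 0.1068, 0.3212]
tool_rot: [-0.32, 1.561, -0.508]
ft_force: [-0.6, -0.0, -3.4]
grip_width: 0.707
time: 19.4
position: [0.4977, 0.1063, 0.3215]
tool_rot: [0.095, 1.569, -0.098]
ft_force: [0.8, -0.2, -2.8]
grip_width: 0.707
F [ 0.11  0.15 -3.49] T [-0.0045 -0.0078 -0.0021] se [0.0074 0.0078 0.0056] T in tool [ 0.0021 -0.0083 -0.0035]
pos [ 0.4977  0.1071  0.3212  0.0948  1.5689 -0.0957] grip 61.56709555470805 t 20.3 tilt 0.004634141238835812
```

```bash
python3 -m crank '[8,18,-14,0,0,0,40, 8,18,-14,0,0,0,40, 8,18,-14,0,0,0,40, 8,18,-14,0,0,0,40, 8,18,-14,0,0,0,40]' 50
python3 -m crank '[30,0,0,0,0,0,40, 30,0,0,0,0,0,40, 20,0,0,0,0,0,40, 9,0,0,0,0,0,40, 0.5,0,0,0,0,0,40]' 50
python3 -m crank '[0,0,0,0,0,0,40, 0,0,0,0,0,0,87, 0,0,0,0,0,0,87, 0,0,0,0,0,0,87, 0,0,0,0,0,0,87]' 50
python3 -m crank '[-10,0,0,0,0,0,87, -30,0,0,0,0,0,87, -40,0,0,0,0,0,87, -10,-30,10,0,0,0,87, 0,-40,20,0,0,0,87]' 50
python3 - <<'E'
from h import *
s=ctrl.get_state();print(s["position"])
print("to middle from cmd", )
im=ctrl.get_image("side");cv2.imwrite(f"pics/side9.png",im[:,:,::-1])
E
```

```text
time: 20.92
position: [0.4389, 0.2053, 0.2811]
tool_rot: [0.096, 1.568, -0.095]
ft_force: [-0.0, -0.6, -3.4]
grip_width: 0.707
time: 21.55
position: [0.4397, 0.2048, 0.1923]
tool_rot: [0.096, 1.568, -0.095]
ft_force: [0.4, -0.8, -3.5]
grip_width: 0.705
time: 22.18
position: [0.4394, 0.2047, 0.192]
tool_rot: [0.096, 1.568, -0.095]
ft_force: [0.1, 0.3, 0.3]
grip_width: 0.984
time: 22.8
position: [0.4609, 0.1319, 0.2839]
tool_rot: [0.095, 1.566, -0.091]
ft_force: [0.4, -0.6, -0.7]
grip_width: 0.998
[0.46089226 0.13192087 0.2838958 ]
to middle from cmd
```

View pics/side9.png

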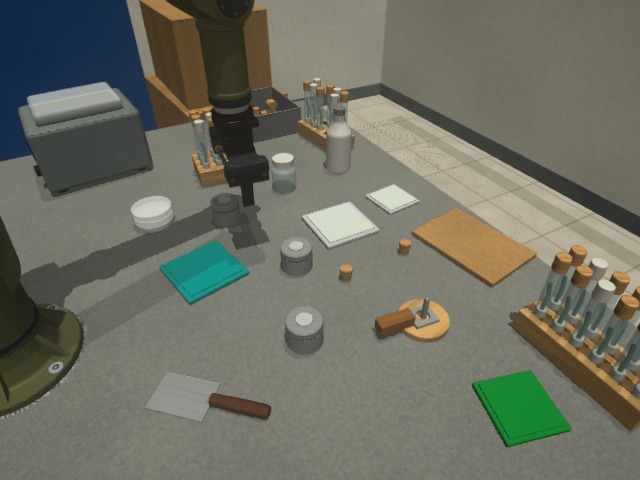

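The left jar stands upright again at (226,209), its original place. Next, the middle jar.

```bash
python3 -m crank '[0,-37,16,0,0,0,87, 0,-37,16,0,0,0,87, 0,-37,17,0,0,0,87, 0,-37,17,0,0,0,87, 10,0,0,0,0,0,87]' 50
python3 -m crank '[0,0,0,0,0,0,87, 35,0,0,0,0,0,87, 35,0,0,0,0,0,87, 10,0,0,0,0,0,87, 0,0,0,0,0,0,40]' 50
python3 -m crank '[0,0,0,0,0,0,40, 0,0,0,0,0,0,40, 0,0,0,0,0,0,40, 0,0,0,0,0,0,40, 0,0,0,0,0,0,40]' 50
python3 -m crank '[0,0,0,0,0,0,40, -20,0,0,0,0,0,40, -35,0,0,0,0,0,40, -40,0,0,0,0,0,40, -35,0,0,0,0,0,40]' 50

```

```text
time: 23.48
position: [0.5089, -0.0269, 0.273]
tool_rot: [0.1, 1.565, -0.101]
ft_force: [0.7, 1.2, 0.7]
grip_width: 1.004
time: 24.1
position: [0.508, -0.0225, 0.1918]
tool_rot: [0.095, 1.57, -0.095]
ft_force: [-0.3, 0.6, -0.1]
grip_width: 0.949
time: 24.72
position: [0.5087, -0.0229, 0.1929]
tool_rot: [0.097, 1.567, -0.094]
ft_force: [-0.5, 1.8, 6.9]
grip_width: 0.71
time: 25.35
position: [0.5075, -0.0238, 0.3224]
tool_rot: [0.096, 1.57, -0.096]
ft_force: [-0.3, 0.5, -4.8]
grip_width: 0.709
```

```bash
sed -i 's/range(18)/range(26)/; s/18\*\*/26**/' rd.py
python3 -m crank '[0,0,0,0,0,0.175,40, 0,0,0,0,0,0.175,40, 0,0,0,0,0,0.18,40, 0,0,0,0,0,0,40, 0,0,0,0,0,0,40]' 50
python3 -m crank '[0,0,0,0,0,-0.175,40, 0,0,0,0,0,-0.175,40, 0,0,0,0,0,-0.18,40, 0,0,0,0,0,0,40, 0,0,0,0,0,0,40]' 50
python3 rd.py
python3 -m crank '[0,0,0,0,0,-0.175,40, 0,0,0,0,0,-0.175,40, 0,0,0,0,0,-0.18,40, 0,0,0,0,0,0,40, 0,0,0,0,0,0,40]' 50
python3 -m crank '[0,0,0,0,0,0.175,40, 0,0,0,0,0,0.175,40, 0,0,0,0,0,0.18,40, 0,0,0,0,0,0,40, 0,0,0,0,0,0,40]' 50
python3 rd.py
```

```text
time: 25.98
position: [0.5077, -0.0235, 0.3211]
tool_rot: [0.503, 1.499, 0.317]
ft_force: [-0.2, 0.4, -3.8]
grip_width: 0.711
time: 26.6
position: [0.508, -0.0229, 0.3218]
tool_rot: [0.097, 1.569, -0.093]
ft_force: [0.7, -0.6, -3.9]
grip_width: 0.711
F [ 0.05  0.18 -3.65] T [0.002  0.0031 0.0001] se [0.0058 0.0057 0.0058] T in tool [-0.0001  0.0033  0.0016]
pos [ 0.508  -0.0236  0.3217  0.0963  1.5687 -0.0956] grip 61.711914135749666 t 27.9 tilt 0.003203116938441287
time: 28.52
position: [0.5081, -0.0235, 0.3217]
tool_rot: [-0.319, 1.561, -0.508]
ft_force: [-0.3, -0.9, -4.0]
grip_width: 0.713
time: 29.15
position: [0.5079, -0.0239, 0.3219]
tool_rot: [0.094, 1.569, -0.098]
ft_force: [-0.7, 0.9, -3.7]
grip_width: 0.713
F [-0.15  0.16 -3.61] T [ 0.0086 -0.0002  0.001 ] se [0.0059 0.0072 0.0055] T in tool [-0.001   0.0009  0.0085]
pos [ 0.508  -0.0232  0.3217  0.095   1.5688 -0.0956] grip 61.76164379157354 t 30.45 tilt 0.00470159403135013
```

The middle jar's difference is -0.007 ± 0.008, so it doesn't rattle. I'll put it back and go to the right jar.

```bash
python3 -m crank '[40,0,0,0,0,0,40, 40,0,0,0,0,0,40, 30,0,0,0,0,0,40, 15,0,0,0,0,0,40, 4.5,0,0,0,0,0,40]' 50
python3 -m crank '[0.5,0,0,0,0,0,40, 0,0,0,0,0,0,87, 0,0,0,0,0,0,87, 0,0,0,0,0,0,87, 0,0,0,0,0,0,87]' 50
python3 -m crank '[-10,0,0,0,0,0,87, -35,0,0,0,0,0,87, -40,0,0,0,0,0,87, -5,-36,-10,0,0,0,87, 0,-40,-10,0,0,0,87]' 50
python3 - <<'E'
from h import *
s=ctrl.get_state();print(s["position"])
im=ctrl.get_image("side");cv2.imwrite(f"pics/side10.png",im[:,:,::-1])
E
```

```text
time: 31.08
position: [0.5076, -0.0235, 0.1928]
tool_rot: [0.096, 1.573, -0.095]
ft_force: [-14.0, -0.5, 27.7]
grip_width: 0.711
time: 31.7
position: [0.5082, -0.0233, 0.1919]
tool_rot: [0.096, 1.568, -0.095]
ft_force: [-0.7, 0.5, -0.9]
grip_width: 0.99
time: 32.33
position: [0.4792, -0.0969, 0.2835]
tool_rot: [0.095, 1.566, -0.094]
ft_force: [1.7, -1.2, 0.3]
grip_width: 0.998
[ 0.47918704 -0.09690259  0.28345916]
```

View pics/side10.png

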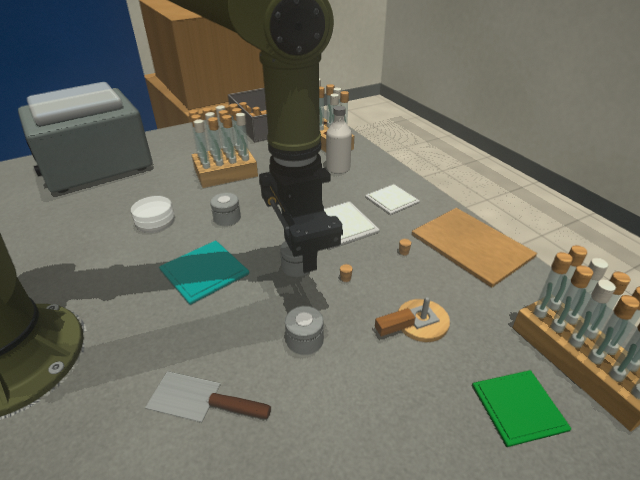

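The middle jar stands at about (295,260). Right jar next.

```bash
python3 -m crank '[0,-35,-9,0,0,0,87, 0,-35,-9,0,0,0,87, 0,-34.5,-10,0,0,0,87, 10,0,0,0,0,0,87, 10,0,0,0,0,0,87]' 50
python3 -m crank '[0,0,0,0,0,0,87, 30,0,0,0,0,0,87, 30,0,0,0,0,0,87, 10,0,0,0,0,0,87, 0,0,0,0,0,0,40]' 50
python3 -m crank '[0,0,0,0,0,0,40, 0,0,0,0,0,0,40, 0,0,0,0,0,0,40, 0,0,0,0,0,0,40, 0,0,0,0,0,0,40]' 50
python3 -m crank '[0,0,0,0,0,0,40, -20,0,0,0,0,0,40, -35,0,0,0,0,0,40, -40,0,0,0,0,0,40, -35,0,0,0,0,0,40]' 50
python3 -c "
from bench import ctrl;print(ctrl.get_state()['joint_positions'])"

```

```text
time: 33.0
position: [0.4387, -0.1961, 0.2615]
tool_rot: [0.096, 1.568, -0.095]
ft_force: [0.0, 0.3, 0.7]
grip_width: 1.001
time: 33.62
position: [0.4386, -0.1963, 0.1916]
tool_rot: [0.095, 1.57, -0.095]
ft_force: [0.4, -0.1, 0.3]
grip_width: 0.947
time: 34.25
position: [0.4391, -0.1966, 0.1927]
tool_rot: [0.096, 1.567, -0.095]
ft_force: [0.1, 2.3, 7.0]
grip_width: 0.713
time: 34.88
position: [0.4379, -0.1968, 0.3226]
tool_rot: [0.096, 1.569, -0.096]
ft_force: [0.3, 0.1, -3.4]
grip_width: 0.71
[-3.74219668e-01  2.24814523e-04  7.50120041e-01  1.98854148e+00
 -1.08052695e-04  1.15323345e+00  1.82457591e+00]
```

```bash
python3 -m crank '[0,25,9,0,0,0,40, 0,25,9,0,0,0,40, 0,25,9,0,0,0,40, 0,25,9,0,0,0,40, 0,25,9,0,0,0,40]' 50
python3 -m crank '[0,0,0,0,0,0.175,40, 0,0,0,0,0,0.175,40, 0,0,0,0,0,0.18,40, 0,0,0,0,0,0,40, 0,0,0,0,0,0,40]' 50
python3 -m crank '[0,0,0,0,0,-0.175,40, 0,0,0,0,0,-0.175,40, 0,0,0,0,0,-0.18,40, 0,0,0,0,0,0,40, 0,0,0,0,0,0,40]' 50
python3 rd.py
python3 -m crank '[0,0,0,0,0,-0.175,40, 0,0,0,0,0,-0.175,40, 0,0,0,0,0,-0.18,40, 0,0,0,0,0,0,40, 0,0,0,0,0,0,40]' 50
python3 -m crank '[0,0,0,0,0,0.175,40, 0,0,0,0,0,0.175,40, 0,0,0,0,0,0.18,40, 0,0,0,0,0,0,40, 0,0,0,0,0,0,40]' 50
python3 rd.py
```

```text
time: 35.5
position: [0.4981, -0.0775, 0.321]
tool_rot: [0.096, 1.57, -0.096]
ft_force: [0.2, 0.3, -2.5]
grip_width: 0.708
time: 36.12
position: [0.4981, -0.0782, 0.3212]
tool_rot: [0.503, 1.499, 0.317]
ft_force: [0.3, -0.4, -3.0]
grip_width: 0.712
time: 36.75
position: [0.4982, -0.0776, 0.3219]
tool_rot: [0.098, 1.568, -0.093]
ft_force: [0.2, -0.2, -4.0]
grip_width: 0.708
F [-0.2  -0.03 -3.29] T [-0.0039 -0.0029  0.0149] se [0.0064 0.0068 0.0052] T in tool [-0.0149 -0.0033 -0.0036]
pos [ 0.4983 -0.0783  0.3217  0.0963  1.5687 -0.0956] grip 62.076304599249646 t 38.05 tilt 0.004204121618774925
time: 38.67
position: [0.4983, -0.0782, 0.3217]
tool_rot: [-0.319, 1.561, -0.508]
ft_force: [-0.3, -0.3, -3.0]
grip_width: 0.708
time: 39.3
position: [0.4981, -0.0786, 0.3218]
tool_rot: [0.094, 1.569, -0.098]
ft_force: [-0.3, -0.2, -2.3]
grip_width: 0.708
F [-0.02  0.04 -3.31] T [ 0.0003 -0.003  -0.0054] se [0.0067 0.006  0.0046] T in tool [ 0.0054 -0.003   0.0007]
pos [ 0.4983 -0.0779  0.3217  0.095   1.5688 -0.0956] grip 61.89526706412789 t 40.6 tilt 0.004423686338725526
```

So far the level readings differ by +0.015 ± 0.012 (left), -0.007 ± 0.008 (middle) and -0.004 ± 0.009 (right). That points to the left jar, but not firmly. I'll put the right jar back and retest the left one with slower tips before carrying it.

```bash
python3 -m crank '[10,-25,-9,0,0,0,40, 10,-25,-9,0,0,0,40, 10,-25,-9,0,0,0,40, 10,-25,-9,0,0,0,40, 10,-25,-9,0,0,0,40]' 50
python3 -m crank '[30,0,0,0,0,0,40, 25,0,0,0,0,0,40, 17,0,0,0,0,0,40, 7,0,0,0,0,0,40, 0.5,0,0,0,0,0,40]' 50
python3 -m crank '[0.5,0,0,0,0,0,87, 0,0,0,0,0,0,87, 0,0,0,0,0,0,87, -5,0,0,0,0,0,87, -40,0,0,0,0,0,87]' 50
python3 -c "
from bench import ctrl;s=ctrl.get_state();print(s['position'],s['ft_force'],s['grip_width'])"
```

```text
time: 41.22
position: [0.4381, -0.1974, 0.2716]
tool_rot: [0.096, 1.568, -0.095]
ft_force: [0.8, -0.2, -3.3]
grip_width: 0.71
time: 41.85
position: [0.439, -0.197, 0.1928]
tool_rot: [0.095, 1.568, -0.096]
ft_force: [-0.1, -0.8, -2.2]
grip_width: 0.712
time: 42.48
position: [0.4374, -0.1961, 0.2357]
tool_rot: [0.096, 1.574, -0.096]
ft_force: [1.6, -0.1, 0.9]
grip_width: 0.997
[ 0.43736477 -0.196092    0.23566447] [ 1.59777775 -0.08490842  0.94976629] 0.9974606590979803
```

```bash
python3 -m crank '[-50,0,10,0,0,0,87, 0,50,0,0,0,0,87, 0,50,0,0,0,0,87, 0,50,0,0,0,0,87, 0,50,0,0,0,0,87]' 50
python3 -m crank '[0,50,-14,0,0,0,87, 0,50,-14,0,0,0,87, 0,50,-15,0,0,0,87, 0,48.5,-15,0,0,0,87, 10,0,0,0,0,0,87]' 50
python3 -c "
from bench import ctrl;s=ctrl.get_state();print(s['position'],s['tool_rot'],s['grip_width'])"
```

```text
time: 43.1
position: [0.4727, 0.0021, 0.2874]
tool_rot: [0.096, 1.567, -0.095]
ft_force: [1.0, -0.7, 0.1]
grip_width: 0.998
time: 43.72
position: [0.4384, 0.2091, 0.2776]
tool_rot: [0.092, 1.567, -0.088]
ft_force: [0.9, -0.8, -0.1]
grip_width: 1.002
[0.43836521 0.20906699 0.27764537] [ 0.09172202  1.56716054 -0.08771872] 1.0016619747348832
```

```bash
python3 -m crank '[0,0,0,0,0,0,87, 30,0,0,0,0,0,87, 35,0,0,0,0,0,87, 20,0,0,0,0,0,87, 0,0,0,0,0,0,40]' 50
python3 -m crank '[0,0,0,0,0,0,40, 0,0,0,0,0,0,40, 0,0,0,0,0,0,40, 0,0,0,0,0,0,40, 0,0,0,0,0,0,40]' 50
python3 -m crank '[-20,0,0,0,0,0,40, -35,0,0,0,0,0,40, -35,0,0,0,0,0,40, -20,-30,20,0,0,0,40, -20,-30,20,0,0,0,40]' 50

```

```text
time: 44.35
position: [0.4391, 0.2026, 0.1908]
tool_rot: [0.096, 1.571, -0.1]
ft_force: [0.4, 0.1, 1.1]
grip_width: 0.946
time: 44.98
position: [0.4399, 0.2047, 0.1929]
tool_rot: [0.097, 1.567, -0.095]
ft_force: [-0.2, -1.0, 6.7]
grip_width: 0.708
time: 45.6
position: [0.4713, 0.1397, 0.322]
tool_rot: [0.094, 1.57, -0.094]
ft_force: [0.1, 0.6, -3.7]
grip_width: 0.71
```

```bash
sed -i 's/range(26)/range(30)/; s/26\*\*/30**/' rd.py
python3 -m crank '[0,0,0,0,0,0.17,40, 0,0,0,0,0,0.18,40, 0,0,0,0,0,0.18,40, 0,0,0,0,0,0,40, 0,0,0,0,0,0,40]' 50
python3 -m crank '[0,0,0,0,0,-0.08,40, 0,0,0,0,0,-0.13,40, 0,0,0,0,0,-0.14,40, 0,0,0,0,0,-0.12,40, 0,0,0,0,0,-0.06,40]' 50
python3 rd.py
python3 -m crank '[0,0,0,0,0,-0.17,40, 0,0,0,0,0,-0.18,40, 0,0,0,0,0,-0.18,40, 0,0,0,0,0,0,40, 0,0,0,0,0,0,40]' 50
python3 -m crank '[0,0,0,0,0,0.08,40, 0,0,0,0,0,0.13,40, 0,0,0,0,0,0.14,40, 0,0,0,0,0,0.12,40, 0,0,0,0,0,0.06,40]' 50
python3 rd.py
```

```text
time: 46.22
position: [0.4712, 0.1404, 0.3212]
tool_rot: [0.502, 1.499, 0.318]
ft_force: [0.4, -0.1, -3.8]
grip_width: 0.709
time: 46.85
position: [0.4717, 0.1419, 0.3221]
tool_rot: [0.09, 1.567, -0.097]
ft_force: [0.4, 1.1, -4.2]
grip_width: 0.707
F [-0.08 -0.11 -3.8 ] T [ 0.0221 -0.0071  0.0003] se [0.0065 0.0032 0.0055] T in tool [-0.0003 -0.0043  0.0228]
pos [ 0.4716  0.1404  0.3218  0.0954  1.5685 -0.0956] grip 61.824375172516234 t 48.35 tilt 0.004326094319090175
time: 48.98
position: [0.4718, 0.1402, 0.3218]
tool_rot: [-0.32, 1.561, -0.507]
ft_force: [0.7, -0.6, -3.9]
grip_width: 0.71
time: 49.6
position: [0.4717, 0.1385, 0.3227]
tool_rot: [0.102, 1.566, -0.094]
ft_force: [-0.3, -0.6, -2.8]
grip_width: 0.712
F [-0.12  0.16 -3.78] T [-0.0079  0.0016  0.0038] se [0.0068 0.0047 0.0042] T in tool [-0.0038  0.0007 -0.008 ]
pos [ 0.4716  0.1401  0.3218  0.0961  1.5685 -0.0956] grip 61.52859049499979 t 51.1 tilt 0.0069000650314841715
```

The slow repeat on the left jar gives +0.031 ± 0.009 against an expected 0.037, so the left jar is the one that rattles. Carry it to the plate.

```bash
python3 -m crank '[-4,-10,28,0,0,0,40, -4,-15,46,0,0,0,40, -4,-15,46,0,0,0,40, -4,-14,42,0,0,0,40, -4,-10,27,0,0,0,40]' 50
python3 -m crank '[0,0,0,0,0,0,40, 0,0,0,0,0,0,40, 0,0,0,0,0,0,40, 0,0,0,0,0,0,40, 0,0,0,0,0,0,40]' 50
python3 - <<'E'
from h import *
for n in ("side","top"): cv2.imwrite(f"pics/{n}12.png",ctrl.get_image(n)[:,:,::-1])
s=ctrl.get_state();print(s["position"],s["tool_rot"],s["grip_width"]*87,s["ft_force"],np.abs(s["qd"]).max(),s["time"])
E
```

```text
time: 51.72
position: [0.6531, 0.0527, 0.3414]
tool_rot: [0.095, 1.568, -0.097]
ft_force: [-0.9, 0.5, -3.9]
grip_width: 0.706
time: 52.35
position: [0.6512, 0.0542, 0.3419]
tool_rot: [0.095, 1.569, -0.095]
ft_force: [-0.1, -0.2, -3.6]
grip_width: 0.708
[0.65128898 0.0539494  0.34192866] [ 0.0956572   1.56851059 -0.0951308 ] 61.80878485736506 [ 0.63819822 -0.40310393 -3.52223429] 0.003557308164831842 52.45
```

View pics/side12.png

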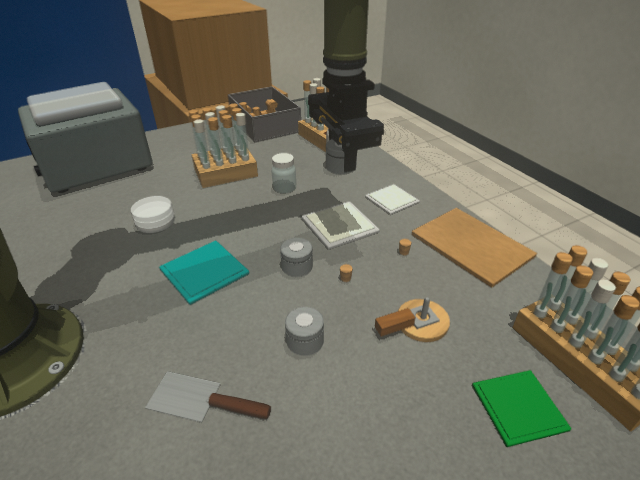

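View pics/top12.png

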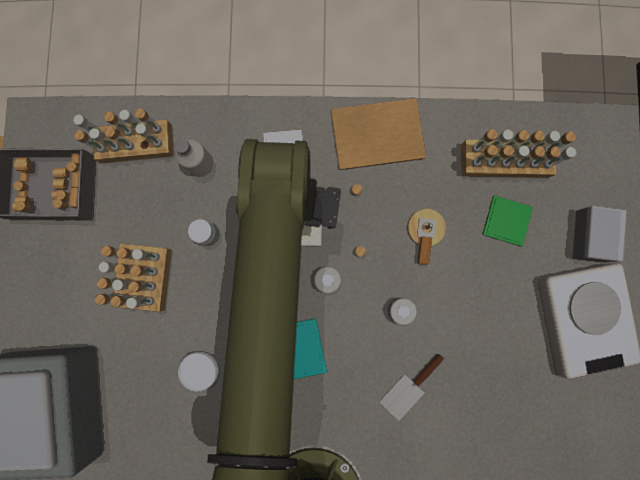

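The side view shows the jar upright at (337,155) in the fingers, above the large white plate at (340,224), with the gripper's shadow on it. In the top view the tag is on the post at (427,228), and the middle and right jars stand at (327,280) and (403,312), their original places.

```bash
python3 -c "
from bench import ctrl;print(ctrl.close_job())"
```

```text
the job is handed in; nothing more can be done
None
```

I hung the tag on the post, shook all three jars from left to right, and handed the job in holding the left jar out over the larger white plate at about 52 s. No verdict was reported.

**Rattle check:** the change in wrist moment between level readings was as follows; a rattling jar should give 0.037 N m.

| Jar | Change (N m) |
|---|---|
| Left, first shake | +0.015 ± 0.012 (unclear) |
| Left, slower repeat | +0.031 ± 0.009 |
| Middle | −0.007 ± 0.008 |
| Right | −0.004 ± 0.009 |

I chose the left jar on the repeat. The first and second left readings agree only loosely, but the middle and right jars are clearly below a rattle.

**Last checks:**
- **Held jar:** upright and still in the grip (opening about 62 mm, weight about 3.5 N). It is within a few millimetres of the plate's middle, with its underside about 15 cm above the table.
- **Tag:** flat on the stand, with the post through its eye.
- **Other things:** the middle and right jars stand where they were, and nothing else has moved visibly.

**What went wrong on the way:** my first grab of the tag missed because I lifted before the fingers had closed, and the second held. The middle jar touched down a bit hard, with about 28 N at the wrist.

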